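# Hold a fuser's guide flap in its hinge for the rod

### The job

Take the nip pressure off the printer's fuser unit by throwing its green lever over into the notch with the green paint marks, and let go of the lever. Then pick up the loose guide flap by its green fin, bring its two hinge knuckles gently down between the pairs of steel knuckles on the unit so that the bores line up for the hinge rod, and finish still holding it there, level and off the unit, its weight carried by the gripper alone. Leave the rod and the other things on the bench where they are.

Things in the scene. Friction and masses are not known exactly. Their poses are not given: they have to be found in the camera images.
- lever (a joint): Green pressure lever on the unit's left end, rad. Axis along the unit's y through (0, 152, 46) mm of its frame; grip 80 mm out. At 0 the grip leans 0.765 rad from upright to the unit's rear (+x); growing values swing it over the top to -x. Notches at 0 (white marks), 0.6 (yellow), 1.2 (green: released), stop at 1.24. Stiff: about 2 N at the grip moves it, and it stays where it is left.
- lever_grip (a point): Middle of the lever's round green grip rod: 15 mm thick, axis along the unit's y, free for 15 mm to each side of this point, 21 mm further left than the flat lever arm. Height 104 mm at joint 0, 126 mm upright. The axes of this frame turn with the lever.
- fuser: Fuser unit, fixed to the bench: open-topped black housing 118 x 286 mm, 84 mm high, steel end frames, two rollers inside. Origin under its centre; x to its rear (hinge side, away from the robot), y left along the rollers. Hinge axis along y at x 50, z 98 mm: four steel knuckles (16 mm outside, 10 mm bore) in two pairs, a 26 mm gap in each pair; under the gaps and rollers nothing is above 82 mm.
- fuser_hinge_left (a point): On the hinge axis, in the middle of the 26 mm gap of the unit's left pair of knuckles (unit frame: 50, 75, 98 mm). Axes as fuser.
- fuser_hinge_right (a point): The same in the right pair (unit frame: 50, -75, 98 mm). Axes as fuser.
- flap: Loose guide flap, about 0.17 kg, flat on the bench ribs down: grey plate 63 x 210 mm, top 11 mm above its underside, 8 mm ribs below, steel leaf with two knuckles along its rear edge. Origin at the underside, below the fin; x to the knuckle side, y left along the knuckles, z up. In the hinge it has the unit's orientation, plate over the rollers, fin on top.
- flap_grip (a point): Where to grip the flap: in the green fin, 36 mm above the flap's underside. The fin is 12 mm thick (x) and 46 mm long (y), from the plate's top at 11 mm up to 45 mm, with two flat side faces, over the flap's centre of mass. Axes as the flap.
- flap_knuckle_left (a point): Middle of the bore of the flap's left knuckle (16 mm outside, 10 mm bore, 20 mm long along y); flap frame: 42, 75, 8 mm. Axes as the flap. It belongs at fuser_hinge_left.
- flap_knuckle_right (a point): The same, right knuckle; flap frame: 42, -75, 8 mm. It belongs at fuser_hinge_right.
- hinge_rod: Bystander: steel hinge rod, 8 mm thick and 228 mm long with a rounded nose and a bent end, lying on the bench behind the unit. A workmate slides it in afterwards; leave it.
- cleaner: Bystander: cleaner bottle, white with a red cap, 56 mm diameter, 130 mm high. Origin under its centre.
- screwdriver: Bystander: orange screwdriver lying on the bench.
- screw_dish: Bystander: steel screw dish, 90 mm diameter, 25 mm high. Origin under its centre.
Things that resemble listed ones, but are neither listed nor needed, are in the scene too. Several things have the shape of the flap; the one meant has the colours described above.

How it is judged (in metres and radians):
On the way, in this order (a step that is already met when the one before it is completed fails the run):
1. the lever rests in the notch with the green marks, let go, before the flap is picked up (value of joint lever above 1.12 rad and contact force between anything else and lever below 0.1 N and distance of flap_grip from where it was at the start of the episode below 0.03 m), for 0.2 s.
2. the flap is lifted off the bench in the gripper (height (world z) of flap_grip above 0.07 m and contact force between the fingers and flap above 1 N), for 0.2 s.
At the end, for the whole second after the job is handed in: Both flap knuckles' bore middles lie within 3 mm of the unit's hinge axis (fore-aft and in height) and within 4 mm of the middle of their gaps; the flap is level within 0.2 rad, still, gripped, pressing on the unit with under 1 N; the lever is in the green notch (past 1.12) (x of flap_knuckle_left in the frame of fuser_hinge_left between -0.003 and 0.003 m and y of flap_knuckle_left in the frame of fuser_hinge_left between -0.004 and 0.004 m and z of flap_knuckle_left in the frame of fuser_hinge_left between -0.003 and 0.003 m and x of flap_knuckle_right in the frame of fuser_hinge_right between -0.003 and 0.003 m and y of flap_knuckle_right in the frame of fuser_hinge_right between -0.004 and 0.004 m and z of flap_knuckle_right in the frame of fuser_hinge_right between -0.003 and 0.003 m and angle between flap's own z axis and vertical below 0.2 rad and linear speed of flap below 0.02 m/s and contact force between the fingers and flap above 1 N and contact force between flap and fuser below 1 N and value of joint lever above 1.12 rad); the arm keeps its last pose, push and grip.
It fails at once if a bystander (rod, bottle, screwdriver, dish) is moved by more than 30 mm (distance of any of hinge_rod, cleaner, screwdriver, screw_dish from where it was at the start of the episode above 0.03 m).
It fails at once if the flap is jammed or banged against the unit with more than 20 N (contact force between flap and fuser above 20 N).
It also fails if it takes over 56 s, if anything falls off the work surface, if the arm or the gripper's body presses on something with over 40 N, if the wrist force passes 120 N, or if a joint passes its speed limit or range.

### The arm

A 6-joint arm with a two-finger parallel gripper is mounted at the origin on the work surface. World frame = base frame: x ahead of the robot, y to its left, z up, the work surface at z = 0. Lengths are in m, angles in degrees, forces in N, time in s.
With the tool pointing down it reaches from about 0.4 to 0.925 m from the base axis. Payload 3.4 kg.
Tool frame: the origin (TCP) lies midway between the tips of the shut fingers; the grasp point (between the pads) lies 19 mm behind it; z points along the fingers, y is the line along which they close (so a half turn about z gives the same grasp; the last joint's range is limited). The gripper opens to 85 mm and grips with 20 to 120 N. Pads are 22 mm wide; open, the fingers measure 114 mm over their backs; the gripper's body (76 mm by 85 mm) begins 54 mm behind the grasp point. The pads swing forward as they close: fully open they stand 13 mm farther back than shut.
Start: joints at [-72.966, 17.578, 86.31, -0, 76.112, -4.211], TCP at [0.208, -0.536, 0.231] pointing down, gripper open.
Joint ranges: [-179.03, 179.03], [-60, 130.46], [8.19, 133.38], [-81.62, 261.62], [5.75, 156.47], [-153.77, 153.77]. Speed limits (degrees/s): [147.25, 147.25, 180, 180, 180, 180].

### API

Orientations are given as a 3x3 rotation matrix whose columns are the frame's x, y, z axes.
In Python, from cell import read_state, capture, sign_off gives the robot as it stands.
- The arm moves only by the tool drive_tool, never from a script. Its argument "steps" is a list of rows, each an object of numbers: "hand": the closure, from -1 (fully open) to 1 (shut), so that 0 is half open; "x", "y", "z": the shift along the tool's x, y, z normalised to -1 to 1, where 1 is 0.1 m; "turn": the turn about the tool's z normalised to -1 to 1, where 1 is 90 degrees. In form: [{"hand": .., "x": .., "y": .., "z": .., "turn": ..}, ...]. A call has 1 to 12 rows; each row is the pose to reach, as a shift and turn from the pose commanded when the call began, along the tool's axes at that moment; what a row does not reach only later rows make up. A row lasts 1/8 s, in which the tool goes at most 62.5 mm and 10.7 degrees, less where a joint would pass 70% of its speed; a pose out of reach is approached as far as the arm can. A call with a number of a shift or a turn outside -1 to 1 is refused whole. A call with a gripper value outside its range is refused whole. The fingers move at their own pace and stop on an object; the grip force is fixed at half the most. Time passes only in rows, so rows that repeat a pose let the fingers close. It gives the time, the measured TCP pose, the force, the opening and the grip force at its end, in the units of the state.
- read_state(): the state, without advancing time (a new reading comes with each control period).
- capture(name): name is "scene" or "top"; returns a dict with "frame" (384x512x3 uint8, blue, green, red), "intrinsics" (3x3 intrinsics, pixels), "extrinsics" (4x4, takes a point from world to camera coordinates). Camera axes: x right, y up, looking along -z (the intrinsics and any distortion apply to the point x, -y, -z); pixel columns grow to the right and rows downward; lengths in m; the calibration is good to about 2 mm. A picture is of the moment at which its call begins. There is no depth.
- sign_off(): hands the job in; it is judged then, once.
The state is a dict: "t": time; "joint_pos": joint angles; "qd": joint speeds; "effort": joint torques, N m; "tcp_pos": TCP position; "ee_rot": TCP orientation; "wrist_force": force on the tool from outside, world axes, zero at the start; "wrist_torque": the same for the moment, N m; "finger_gap": finger opening in m; "grasp_force": force on a finger pad.
Only numpy, scipy, OpenCV 4.12 (cv2) and the standard library are available. Lean on these libraries where they do the work, as an engineer would, in place of code of your own. Each camera call takes 0.05 s, during which the arm holds its last target. There are 200 camera calls.

## Working session

There is one attempt and no reset: what is moved stays moved. The work goes in short steps, Python scripts to look and compute and a tool call to move; the robot and the scene stay as the last step left them, time stands still between calls to the robot, and variables do not carry over. Pictures are saved under pics/ and viewed, at most 10 in all, crops included, and the job is handed in when it is done.

Besides the shell and the picture viewer there is one more tool, called by a JSON object that holds its "name" and its "arguments". drive_tool: Moves the arm, as the interface text tells. Scaled input: -1 to 1 covers 0.1 m each way for a shift and 90 degrees each way for a turn. Its arguments: {"type":"object","properties":{"steps":{"type":"array"}},"required":["steps"]}

```bash
mkdir -p pics; ls
python3 - <<'E'
from cell import *
import cv2,numpy as np,pickle
s=read_state();print(s['t'],s['tcp_pos'],np.round(s['ee_rot'],3).tolist(),s['finger_gap'])
for n in('scene','top'):
    c=capture(n);pickle.dump(c,open(f'pics/{n}0.pkl','wb'))
    print(n,c['intrinsics'].tolist() if hasattr(c['intrinsics'],'tolist') else c['intrinsics'],np.round(c['extrinsics'],4).tolist(),[k for k in c])
    cv2.imwrite(f'pics/{n}0.png',cv2.resize(c['frame'],None,fx=1.5,fy=1.5,interpolation=cv2.INTER_CUBIC))
E
```

```text
pics
0.0 [ 0.20810974 -0.53528488  0.23040892] [[0.932, 0.362, -0.001], [0.362, -0.932, 0.002], [0.0, -0.002, -1.0]] 0.08570374733689111
scene [[410.62135049215243, 0.0, 258.06515203384794], [0.0, 410.62135049215243, 195.26386819569854], [0.0, 0.0, 1.0]] [[0.6034, 0.7974, 0.0113, -0.2423], [-0.6671, 0.497, 0.555, 0.3421], [0.437, -0.3424, 0.8318, -1.5405], [0.0, 0.0, 0.0, 1.0]] ['frame', 'intrinsics', 'extrinsics']
top [[375.1072358284293, 0.0, 257.52154889890573], [0.0, 375.1072358284293, 192.52040250730417], [0.0, 0.0, 1.0]] [[-0.0089, -0.9998, 0.0175, -0.0697], [0.9956, -0.0072, 0.0931, -0.5232], [-0.0929, 0.0182, 0.9955, -1.061], [0.0, 0.0, 0.0, 1.0]] ['frame', 'intrinsics', 'extrinsics']
```

View pics/top0.png

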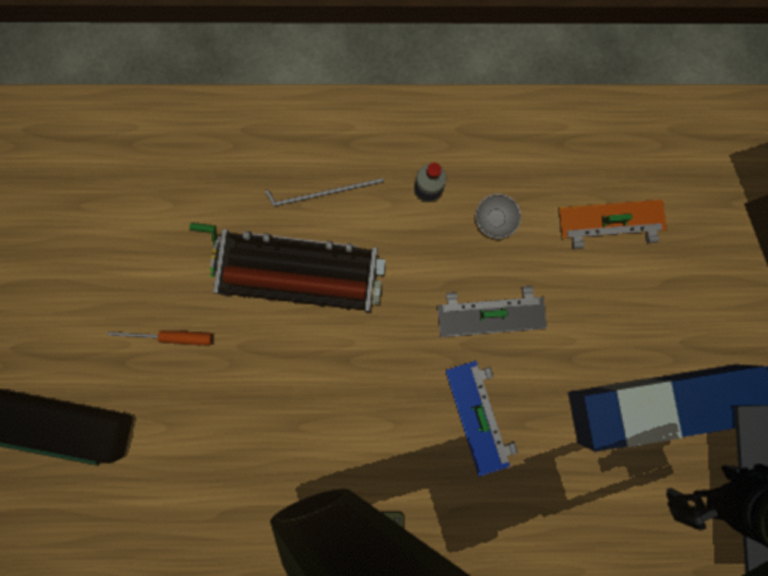

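View pics/scene0.png

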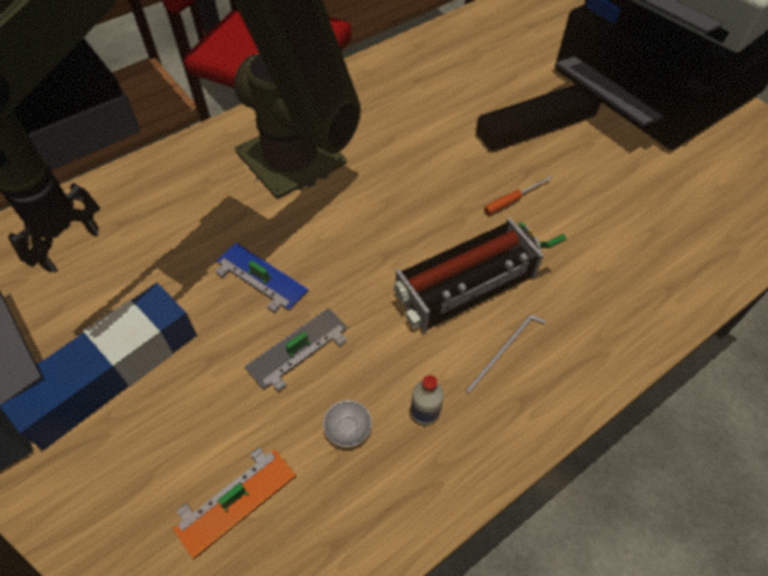

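The flap-shaped things in the top picture are grey (492,315), blue (480,418) and orange (612,220). The grey plate with the green fin fits the description. I'll confirm that in enlarged crops, which also let me read the features.

Run:
```python
import cv2,numpy as np,pickle
def crop(n,x0,y0,w,h,f):
    im=pickle.load(open(f'pics/{n}0.pkl','rb'))['frame'][y0:y0+h,x0:x0+w]
    im=cv2.resize(im,None,fx=f,fy=f,interpolation=cv2.INTER_CUBIC)
    return np.clip(im.astype(float)*1.5+15,0,255).astype(np.uint8)
a=crop('top',120,142,145,70,5);b=crop('top',285,185,85,45,5)
o=np.zeros((575,725,3),np.uint8);o[:350]=a;o[350:,:425]=b;cv2.imwrite('pics/tc.png',o)
a=crop('scene',255,140,130,85,5);b=crop('scene',160,202,75,60,5)
o=np.zeros((425,800,3),np.uint8)
o=np.zeros((600,800,3),np.uint8);o[:425,:650]=a;
b=crop('scene',160,202,75,60,5)
cv2.imwrite('pics/sc.png',o[:425,:650]); cv2.imwrite('pics/sf.png',crop('scene',160,202,75,60,8))
```

```text
(no output)
```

View pics/tc.png

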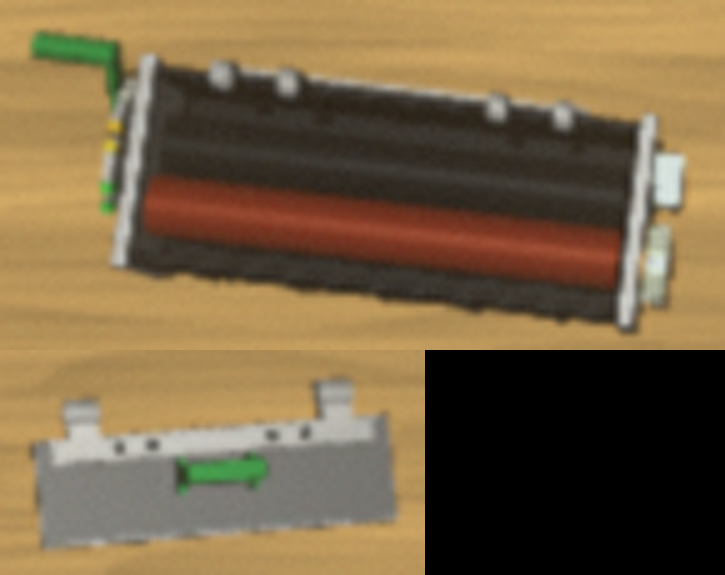

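View pics/sc.png

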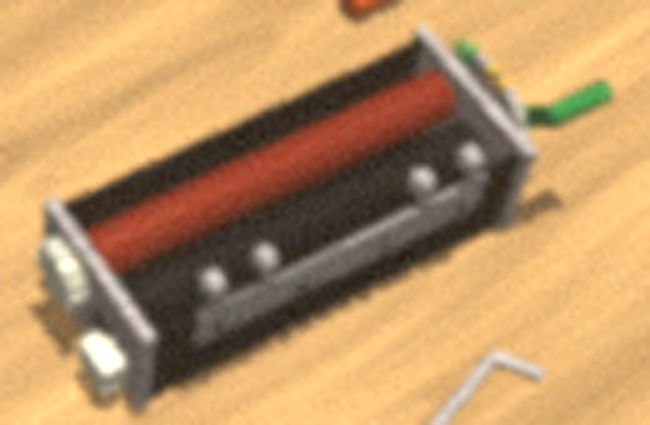

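The crop confirms the grey plate with its steel leaf and green fin, fin at crop (222,472). The other two plates are blue and orange. Unit knuckles are at top crop (222,75), (288,82), (497,107), (563,117) and scene crop (471,156), (423,181), (265,257), (213,281). The lever grip leans to the rear at top crop (52,45).

View pics/sf.png

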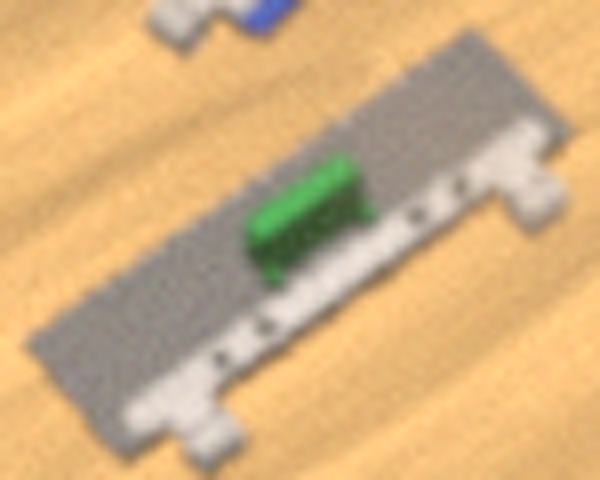

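```bash
cat > h.py <<'E'
import numpy as np,pickle,cv2
from scipy.optimize import least_squares
def cam(n,f=None):
    c=pickle.load(open(f'pics/{n}0.pkl','rb'));return np.array(c['intrinsics']),np.array(c['extrinsics'])
C={n:cam(n) for n in('top','scene')}
def proj(n,P):
    K,E=C[n];p=np.atleast_2d(P)@E[:3,:3].T+E[:3,3]
    p=np.c_[p[:,0],-p[:,1],-p[:,2]]@K.T
    return p[:,:2]/p[:,2:]
def px(u,x0,y0,f): return (np.array(u,float)+.5)/f-.5+[x0,y0]
def T(q,P):  # q=x,y,yaw
    c,s=np.cos(q[2]),np.sin(q[2]);P=np.atleast_2d(P)
    return np.c_[q[0]+c*P[:,0]-s*P[:,1],q[1]+s*P[:,0]+c*P[:,1],P[:,2]]
def fit(obs,q0):
    # obs {cam:(local pts, pixels)}; per-camera pixel bias regularised (sigma .8px)
    ns=list(obs)
    def r(v):
        o=[]
        for i,n in enumerate(ns):
            b=v[3+2*i:5+2*i];o+=[(proj(n,T(v[:3],obs[n][0]))+b-obs[n][1]).ravel()/.5,b/.8]
        return np.concatenate(o)
    s=least_squares(r,np.r_[q0,np.zeros(2*len(ns))],x_scale=np.r_[.01,.01,.02,np.ones(2*len(ns))])
    for i,n in enumerate(ns): print(n,'bias',s.x[3+2*i:5+2*i].round(2),'res',(proj(n,T(s.x[:3],obs[n][0]))+s.x[3+2*i:5+2*i]-obs[n][1]).round(1).tolist())
    print('q',s.x[:2].round(4),np.degrees(s.x[2]).round(2));return s.x
E
cat > m.py <<'E'
from h import *
k=[[.05,y,.098] for y in(.093,.057,-.057,-.093)]
U=fit({'top':(k,px([(222,75),(288,82),(497,107),(563,117)],120,142,5)),'scene':(k,px([(471,156),(423,181),(265,257),(213,281)],255,140,5))},[.6,.15,0])
g=[[.0554,.173,.1037]]
print('grip pred',(proj('top',T(U[:3],g))-[120,142])*5,(proj('scene',T(U[:3],g))-[255,140])*5)
corners=[[0.0315,.105,.011],[.0315,-.105,.011],[-.0315,-.105,.011],[-.0315,.105,.011]]
P=[[.042,.075,.012],[.042,-.075,.012],[0,.023,.045],[0,-.023,.045]]
F=fit({'top':(P,px([(80,64),(334,43),(180,123),(266,118)],285,185,5)),'scene':(P,px([(540,192),(213,435),(352,165),(250,225)],160,202,8))},[.55,-.2,0])
print('corners',((proj('top',T(F[:3],corners))-[285,185])*5+[0,350]).round(0).tolist(),((proj('scene',T(F[:3],corners))-[160,202])*8).round(0).tolist())
np.save('U.npy',U[:3]);np.save('F.npy',F[:3])
E
python3 m.py
```

```text
top bias [0.12 0.38] res [[0.0, -0.2], [0.0, 0.1], [-0.0, 0.2], [-0.1, -0.2]]
scene bias [0.37 0.22] res [[-0.1, 0.2], [-0.1, -0.2], [-0.0, -0.1], [0.1, 0.0]]
q [0.5554 0.0947] -7.42
grip pred [[71.15287931 40.38140545]] [[578.21967111 103.82304735]]
top bias [-0.24  0.38] res [[-0.2, -0.3], [-0.3, -0.1], [0.9, 0.2], [-0.3, -0.0]]
scene bias [-0.   0.5] res [[-0.2, 0.5], [0.0, -0.2], [0.0, -1.0], [0.1, 0.5]]
q [ 0.474  -0.2783] 4.04
corners [[29.0, 431.0], [383.0, 403.0], [395.0, 510.0], [38.0, 538.0]] [[580.0, 127.0], [125.0, 457.0], [26.0, 338.0], [477.0, 21.0]]
```

{"name": "drive_tool", "arguments": {"steps": [{"hand": -1,"x": 0.5,"y": 0,"z": 0,"turn": 0},{"hand": -1,"x": 1,"y": 0,"z": 0,"turn": 0}]}}

```text
t: 0.35
tcp_pos: [0.3019, -0.4994, 0.2308]
ee_rot: [[0.933, 0.36, -0.0], [0.36, -0.933, 0.001], [-0.0, -0.001, -1.0]]
wrist_force: [0.7, 0.1, -1.0]
finger_gap: 0.085
grasp_force: 0.0
```

{"name": "drive_tool", "arguments": {"steps": [{"hand": -1,"x": 0.4,"y": -0.4,"z": 0,"turn": 0},{"hand": -1,"x": 0.8,"y": -0.8,"z": 0,"turn": 0},{"hand": -1,"x": 1,"y": -1,"z": 0,"turn": 0}]}}

```text
t: 0.72
tcp_pos: [0.3589, -0.3671, 0.2307]
ee_rot: [[0.931, 0.364, -0.001], [0.364, -0.931, 0.002], [-0.0, -0.002, -1.0]]
wrist_force: [0.1, 0.5, 0.3]
finger_gap: 0.0853
grasp_force: 0.0
```

{"name": "drive_tool", "arguments": {"steps": [{"hand": -1,"x": 0.4,"y": -0.4,"z": 0,"turn": 0},{"hand": -1,"x": 0.8,"y": -0.8,"z": 0,"turn": 0},{"hand": -1,"x": 1,"y": -1,"z": 0,"turn": 0}]}}

```text
t: 1.1
tcp_pos: [0.4156, -0.238, 0.231]
ee_rot: [[0.931, 0.364, -0.001], [0.364, -0.931, 0.001], [-0.0, -0.002, -1.0]]
wrist_force: [-0.1, -0.5, -0.0]
finger_gap: 0.0854
grasp_force: 0.0
```

{"name": "drive_tool", "arguments": {"steps": [{"hand": -1,"x": 0.4,"y": -0.4,"z": 0,"turn": 0},{"hand": -1,"x": 0.8,"y": -0.8,"z": 0,"turn": 0},{"hand": -1,"x": 1,"y": -1,"z": 0,"turn": 0}]}}

```text
t: 1.48
tcp_pos: [0.4728, -0.1088, 0.231]
ee_rot: [[0.931, 0.364, -0.001], [0.364, -0.931, 0.001], [-0.0, -0.001, -1.0]]
wrist_force: [0.6, -0.3, 0.0]
finger_gap: 0.0851
grasp_force: 0.0
```

{"name": "drive_tool", "arguments": {"steps": [{"hand": -1,"x": 0.4,"y": -0.4,"z": 0,"turn": 0},{"hand": -1,"x": 0.8,"y": -0.8,"z": 0,"turn": 0},{"hand": -1,"x": 1,"y": -1,"z": 0,"turn": 0}]}}

```text
t: 1.85
tcp_pos: [0.53, 0.0207, 0.2309]
ee_rot: [[0.931, 0.364, -0.0], [0.364, -0.931, 0.001], [-0.0, -0.001, -1.0]]
wrist_force: [0.8, -0.3, -0.0]
finger_gap: 0.0851
grasp_force: 0.0
```

{"name": "drive_tool", "arguments": {"steps": [{"hand": -1,"x": 0.4,"y": -0.4,"z": 0,"turn": 0},{"hand": -1,"x": 0.8,"y": -0.8,"z": 0,"turn": 0},{"hand": -1,"x": 1,"y": -1,"z": 0,"turn": 0}]}}

```text
t: 2.22
tcp_pos: [0.587, 0.1503, 0.2307]
ee_rot: [[0.931, 0.364, -0.0], [0.364, -0.931, 0.001], [-0.0, -0.001, -1.0]]
wrist_force: [0.5, -0.1, 0.3]
finger_gap: 0.0852
grasp_force: 0.0
```

{"name": "drive_tool", "arguments": {"steps": [{"hand": 0.29,"x": 0,"y": 0,"z": 0,"turn": -0.12},{"hand": 0.29,"x": 0,"y": 0,"z": 0,"turn": -0.24},{"hand": 0.29,"x": 0,"y": 0,"z": 0,"turn": -0.36},{"hand": 0.29,"x": 0,"y": 0,"z": 0,"turn": -0.48},{"hand": 0.29,"x": 0,"y": 0,"z": 0,"turn": -0.6},{"hand": 0.29,"x": 0,"y": 0,"z": 0,"turn": -0.682},{"hand": 0.29,"x": 0,"y": 0,"z": 0,"turn": -0.682},{"hand": 0.29,"x": 0,"y": 0,"z": 0,"turn": -0.682}]}}

```text
t: 3.22
tcp_pos: [0.5862, 0.1475, 0.231]
ee_rot: [[0.131, 0.991, -0.001], [0.991, -0.131, -0.0], [-0.0, -0.001, -1.0]]
wrist_force: [-1.4, 0.3, 0.4]
finger_gap: 0.0301
grasp_force: 0.0
```

```bash
cat > g.py <<'E'
from h import *
from cell import read_state
U=np.load('U.npy');F=np.load('F.npy')
def to(p):
    s=read_state();d=np.array(s['ee_rot']).T@(np.array(p)-s['tcp_pos'])
    return (d*10).round(3)
def lev(a,dx=0,dz=0):
    t=.765-a
    return T(U,[[.08*np.sin(t)+dx,.173,.046+.08*np.cos(t)+dz]])[0]
E
python3 - <<'E'
from g import *
for a in (0,.3,.6,.9,1.19): print(a,to(lev(a,0 if a==0 else -.0075,-.015)),lev(a))
E
```

```text
0 [1.168 0.316 1.423] [0.63267965 0.25912319 0.10371059]
0.3 [1.167 0.046 1.285] [0.61331402 0.26164501 0.11750573]
0.6 [ 1.167 -0.182  1.211] [0.59077072 0.26458063 0.12491347]
0.9 [ 1.167 -0.421  1.208] [0.56706348 0.26766782 0.12527211]
1.19 [ 1.166 -0.643  1.272] [0.54503106 0.27053691 0.1188831 ]
```

{"name": "drive_tool", "arguments": {"steps": [{"hand": 0.29,"x": 0.5,"y": 0.16,"z": 0.1,"turn": 0},{"hand": 0.29,"x": 1,"y": 0.316,"z": 0.43,"turn": 0},{"hand": 0.29,"x": 1,"y": 0.316,"z": 0.43,"turn": 0}]}}

```text
t: 3.6
tcp_pos: [0.6298, 0.2454, 0.1843]
ee_rot: [[0.127, 0.992, -0.005], [0.992, -0.127, -0.001], [-0.001, -0.005, -1.0]]
wrist_force: [0.4, -0.4, -0.2]
finger_gap: 0.0303
grasp_force: 0.0
```

{"name": "drive_tool", "arguments": {"steps": [{"hand": 0.29,"x": 0.167,"y": 0,"z": 0.2,"turn": 0},{"hand": 0.29,"x": 0.167,"y": 0,"z": 0.4,"turn": 0},{"hand": 0.29,"x": 0.167,"y": 0,"z": 0.5,"turn": 0},{"hand": 0.29,"x": 0.167,"y": 0,"z": 0.6,"turn": 0},{"hand": 0.29,"x": 0.167,"y": 0,"z": 0.7,"turn": 0},{"hand": 0.29,"x": 0.167,"y": 0,"z": 0.8,"turn": 0},{"hand": 0.29,"x": 0.167,"y": 0,"z": 0.9,"turn": 0},{"hand": 0.29,"x": 0.167,"y": 0,"z": 1.0,"turn": 0},{"hand": 0.29,"x": 0.167,"y": 0,"z": 1.0,"turn": 0}]}}

```text
t: 4.72
tcp_pos: [0.6319, 0.2589, 0.087]
ee_rot: [[0.128, 0.992, -0.002], [0.992, -0.128, -0.001], [-0.001, -0.002, -1.0]]
wrist_force: [-0.0, 1.3, 0.1]
finger_gap: 0.0302
grasp_force: 0.0
```

Run:
```python
from g import *
from cell import capture
s=read_state();print(s['t'],s['tcp_pos'],s['wrist_force'],s['finger_gap'])
for a in (0,.15,.3,.45,.6,.75,.9,1.05,1.19): print(a,to(lev(a,-.0075,-.015)))
im=np.hstack([cv2.resize(capture(n)['frame'][y:y+100,x:x+80],None,fx=5,fy=5,interpolation=cv2.INTER_CUBIC) for n,x,y in(('top',100,110),('scene',330,100))])
cv2.imwrite('pics/l1.png',np.clip(im*1.5+15.,0,255).astype(np.uint8))
```

```text
4.725 [0.63189962 0.25889635 0.08700963] [-0.00670909  1.33882327  0.08750399] 0.03024053882160752
0 [ 0.003 -0.068 -0.017]
0.15 [ 0.003 -0.16  -0.093]
0.3 [ 0.003 -0.263 -0.154]
0.45 [ 0.003 -0.374 -0.2  ]
0.6 [ 0.003 -0.491 -0.228]
0.75 [ 0.003 -0.61  -0.239]
0.9 [ 0.004 -0.73  -0.231]
1.05 [ 0.004 -0.847 -0.206]
1.19 [ 0.004 -0.952 -0.167]
```

View pics/l1.png

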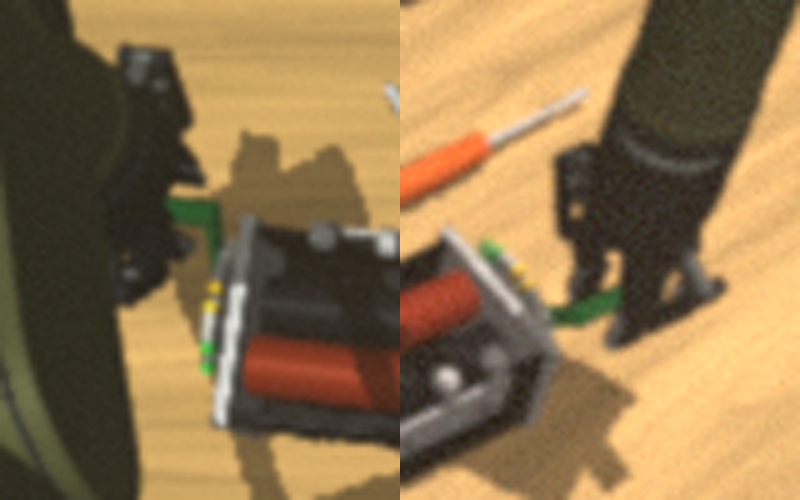

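The fingers straddle the green grip at crop (185,210), with the lever arm to its right. Next I swing it along the arc.

{"name": "drive_tool", "arguments": {"steps": [{"hand": 0.29,"x": 0,"y": -0.068,"z": -0.017,"turn": 0},{"hand": 0.29,"x": 0,"y": -0.16,"z": -0.093,"turn": 0},{"hand": 0.29,"x": 0,"y": -0.263,"z": -0.154,"turn": 0},{"hand": 0.29,"x": 0,"y": -0.374,"z": -0.2,"turn": 0},{"hand": 0.29,"x": 0,"y": -0.491,"z": -0.228,"turn": 0},{"hand": 0.29,"x": 0,"y": -0.61,"z": -0.239,"turn": 0},{"hand": 0.29,"x": 0,"y": -0.73,"z": -0.231,"turn": 0},{"hand": 0.29,"x": 0,"y": -0.847,"z": -0.206,"turn": 0},{"hand": 0.29,"x": 0,"y": -0.9,"z": -0.19,"turn": 0},{"hand": 0.29,"x": 0,"y": -0.952,"z": -0.167,"turn": 0},{"hand": 0.29,"x": 0,"y": -0.952,"z": -0.167,"turn": 0}]}}

```text
t: 6.2
tcp_pos: [0.5368, 0.2712, 0.1041]
ee_rot: [[0.128, 0.992, -0.003], [0.992, -0.128, -0.001], [-0.001, -0.003, -1.0]]
wrist_force: [-0.6, 0.2, 0.8]
finger_gap: 0.0304
grasp_force: 0.0
```

{"name": "drive_tool", "arguments": {"steps": [{"hand": 0.29,"x": 0,"y": 0.07,"z": 0,"turn": 0},{"hand": 0.29,"x": 0,"y": 0.07,"z": -0.2,"turn": 0},{"hand": 0.29,"x": 0,"y": 0.07,"z": -0.5,"turn": 0},{"hand": 0.29,"x": 0,"y": 0.07,"z": -1,"turn": 0}]}}

```text
t: 6.7
tcp_pos: [0.5441, 0.2696, 0.2037]
ee_rot: [[0.129, 0.992, -0.005], [0.992, -0.129, -0.002], [-0.003, -0.005, -1.0]]
wrist_force: [0.6, -0.2, 0.6]
finger_gap: 0.0305
grasp_force: 0.0
```

{"name": "drive_tool", "arguments": {"steps": [{"hand": -1,"x": -0.5,"y": 0,"z": 0,"turn": 0.03},{"hand": -1,"x": -1,"y": 0,"z": 0,"turn": 0.03}]}}

```text
t: 6.95
tcp_pos: [0.533, 0.1706, 0.2057]
ee_rot: [[0.174, 0.985, 0.001], [0.985, -0.174, 0.0], [0.0, 0.001, -1.0]]
wrist_force: [0.4, -0.8, -0.1]
finger_gap: 0.0659
grasp_force: 0.0
```

{"name": "drive_tool", "arguments": {"steps": [{"hand": -1,"x": -0.5,"y": 0,"z": 0,"turn": -0.12},{"hand": -1,"x": -1,"y": 0,"z": 0,"turn": -0.127},{"hand": -1,"x": -1,"y": 0,"z": 0,"turn": -0.127}]}}

```text
t: 7.32
tcp_pos: [0.5141, 0.0697, 0.2049]
ee_rot: [[-0.019, 1.0, -0.002], [1.0, 0.019, -0.001], [-0.001, -0.002, -1.0]]
wrist_force: [0.9, 0.3, 0.0]
finger_gap: 0.0857
grasp_force: 0.0
```

Run:
```python
from g import *
from cell import capture
s=read_state();print(s['t'],s['tcp_pos'],s['wrist_force'],s['finger_gap'])
im=np.hstack([cv2.resize(capture(n)['frame'][y:y+100,x:x+80],None,fx=5,fy=5,interpolation=cv2.INTER_CUBIC) for n,x,y in(('top',100,110),('scene',320,100))])
cv2.imwrite('pics/l2.png',np.clip(im*1.5+15.,0,255).astype(np.uint8))
print((proj('top',[lev(1.19),lev(1.1)])-[100,110])*5,(proj('scene',[lev(1.19),lev(1.1)])-[320,100])*5+[400,0])
print(to(T(F,[[0,0,.017]])[0]))
```

```text
7.325 [0.51411641 0.06969704 0.20485184] [0.89367073 0.28955304 0.02225193] 0.08572974483486301
[[136.8371288  358.41655611]
 [137.1185112  345.271897  ]] [[571.28614307 192.81017844]
 [578.6180468  196.97982099]]
[-3.5   -0.488  1.877]
```

View pics/l2.png

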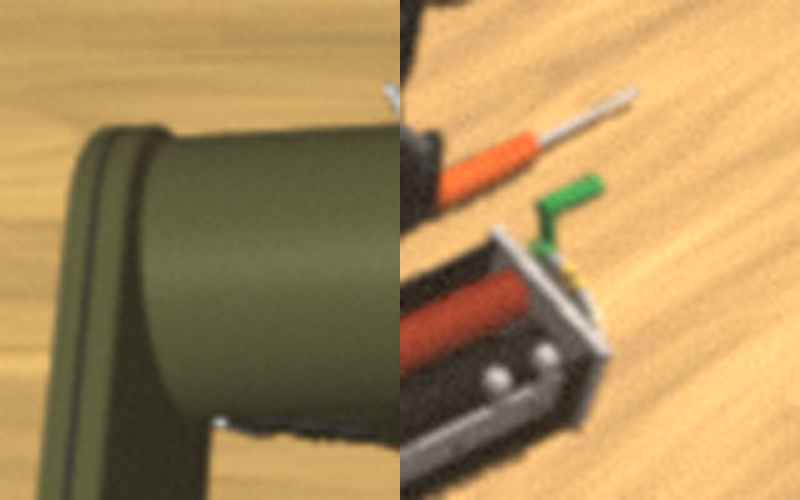

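{"name": "drive_tool", "arguments": {"steps": [{"hand": -1,"x": -0.5,"y": -0.2,"z": 0,"turn": -0.033},{"hand": -1,"x": -1,"y": -0.4,"z": 0,"turn": -0.033}]}}

```text
t: 7.68
tcp_pos: [0.478, -0.0275, 0.2049]
ee_rot: [[-0.079, 0.997, 0.0], [0.997, 0.079, 0.0], [0.0, 0.0, -1.0]]
wrist_force: [0.9, -0.7, 0.3]
finger_gap: 0.0851
grasp_force: 0.0
```

{"name": "drive_tool", "arguments": {"steps": [{"hand": -1,"x": -0.5,"y": 0,"z": 0,"turn": 0},{"hand": -1,"x": -1,"y": 0,"z": 0,"turn": 0}]}}

```text
t: 7.92
tcp_pos: [0.4858, -0.1279, 0.2052]
ee_rot: [[-0.077, 0.997, 0.001], [0.997, 0.077, 0.001], [0.0, 0.001, -1.0]]
wrist_force: [0.5, -0.1, -0.5]
finger_gap: 0.0852
grasp_force: 0.0
```

{"name": "drive_tool", "arguments": {"steps": [{"hand": -1,"x": -0.5,"y": 0,"z": 0,"turn": 0},{"hand": -1,"x": -1,"y": 0,"z": 0.2,"turn": 0},{"hand": -1,"x": -1,"y": 0,"z": 0.8,"turn": 0},{"hand": -1,"x": -1,"y": 0,"z": 0.8,"turn": 0}]}}

```text
t: 8.43
tcp_pos: [0.4897, -0.2251, 0.1209]
ee_rot: [[-0.076, 0.997, -0.009], [0.997, 0.076, 0.006], [0.007, -0.009, -1.0]]
wrist_force: [-0.7, 0.3, -0.7]
finger_gap: 0.0855
grasp_force: 0.0
```

Run:
```python
from g import *
from cell import capture
s=read_state();print(s['t'],s['tcp_pos'],s['finger_gap'],np.degrees(np.arctan2(s['ee_rot'][1][0],s['ee_rot'][0][0])))
for n,x,y in(('top',110,130),('scene',330,110)):
    im=capture(n)['frame'];cv2.imwrite(f'pics/{n}1.png',im)
    h=cv2.cvtColor(im,cv2.COLOR_BGR2HSV);m=cv2.inRange(h,(50,90,30),(85,255,255))
    k,l,st,ce=cv2.connectedComponentsWithStats(m)
    print(n,[(c.round(1).tolist(),t.tolist()) for c,t in zip(ce[1:],st[1:]) if t[4]>8])
    for a in(1.1,1.15,1.2,1.24):
        t=.765-a
        print(a,[proj(n,T(U,[[r*np.sin(t),yy,.046+r*np.cos(t)]])).round(1)[0].tolist() for r,yy in((.08,.188),(.08,.173),(.08,.158))])
im=np.hstack([cv2.resize(capture(n)['frame'][y:y+60,x:x+50],None,fx=8,fy=8,interpolation=cv2.INTER_CUBIC) for n,x,y in(('top',115,145),('scene',335,120))])
cv2.imwrite('pics/l3.png',np.clip(im*1.5+15.,0,255).astype(np.uint8))
```

```text
8.425 [ 0.48965138 -0.22509219  0.120857  ] 0.08549184709013705 94.33294261052616
top [([412.6, 145.1], [406, 143, 15, 5, 55]), ([140.4, 179.3], [139, 178, 4, 3, 9]), ([128.4, 182.7], [120, 180, 17, 6, 63]), ([30.9, 301.6], [0, 295, 64, 14, 112])]
1.1 [[121.7, 178.4], [127.4, 179.1], [133.1, 179.7]]
1.15 [[121.7, 179.8], [127.4, 180.5], [133.0, 181.2]]
1.2 [[121.7, 181.3], [127.4, 182.0], [133.0, 182.7]]
1.24 [[121.7, 182.4], [127.4, 183.1], [133.0, 183.8]]
scene [([353.4, 139.0], [349, 136, 11, 9, 37]), ([348.6, 148.9], [347, 146, 4, 6, 10]), ([172.5, 179.8], [166, 174, 14, 14, 71]), ([197.0, 228.9], [191, 222, 14, 15, 105]), ([154.7, 329.2], [146, 323, 18, 13, 100])]
1.1 [[359.5, 137.6], [355.7, 139.4], [351.9, 141.2]]
1.15 [[358.7, 137.2], [354.9, 138.9], [351.1, 140.7]]
1.2 [[357.9, 136.7], [354.1, 138.5], [350.3, 140.2]]
1.24 [[357.2, 136.4], [353.5, 138.2], [349.6, 139.9]]
```

View pics/l3.png

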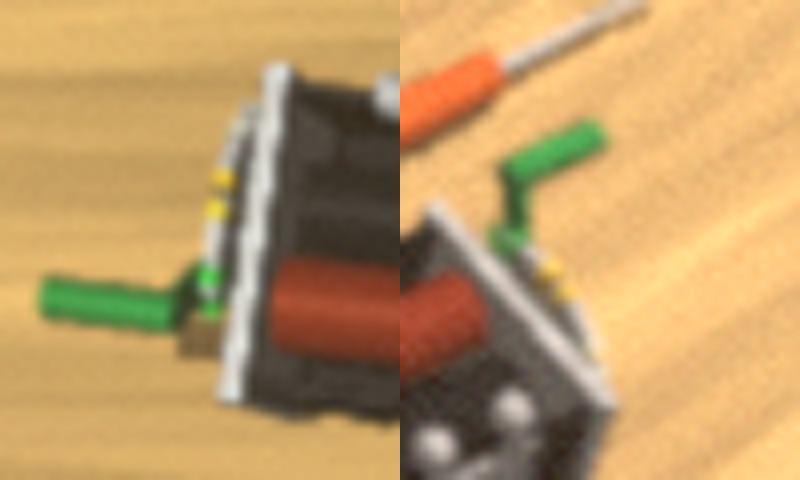

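The lever arm sits between the two green marks, top crop (208,275) and (212,310), and both views fit about 1.2 rad. Next is the flap.

Run:
```python
from g import *
print(to(T(F,[[0,0,.018]])[0]),np.degrees(F[2]))
```

```text
[-0.491 -0.246  1.09 ] 4.039044002050236
```

{"name": "drive_tool", "arguments": {"steps": [{"hand": -0.4,"x": -0.45,"y": -0.18,"z": 0.1,"turn": 0},{"hand": -0.4,"x": -0.45,"y": -0.18,"z": 0.5,"turn": 0},{"hand": -0.4,"x": -0.45,"y": -0.18,"z": 0.5,"turn": 0},{"hand": -0.4,"x": -0.45,"y": -0.18,"z": 0.5,"turn": 0}]}}

```text
t: 9.12
tcp_pos: [0.4791, -0.2737, 0.0769]
ee_rot: [[-0.076, 0.997, 0.002], [0.997, 0.076, -0.001], [-0.002, 0.002, -1.0]]
wrist_force: [0.4, -0.9, 0.9]
finger_gap: 0.0597
grasp_force: 0.0
```

Run:
```python
from g import *
s=read_state();print(s['tcp_pos'],np.round(s['ee_rot'],3).tolist())
print(to(T(F,[[0,0,.018]])[0]),np.degrees(F[2]))
```

```text
[ 0.47912217 -0.27371565  0.076929  ] [[-0.076, 0.997, 0.002], [0.997, 0.076, -0.001], [-0.002, 0.002, -1.0]]
[-0.041 -0.056  0.589] 4.039044002050236
```

{"name": "drive_tool", "arguments": {"steps": [{"hand": -0.4,"x": -0.04,"y": -0.056,"z": 0.2,"turn": 0.003},{"hand": -0.4,"x": -0.04,"y": -0.056,"z": 0.4,"turn": 0.003},{"hand": -0.4,"x": -0.04,"y": -0.056,"z": 0.5,"turn": 0.003},{"hand": -0.4,"x": -0.04,"y": -0.056,"z": 0.589,"turn": 0.003},{"hand": -0.4,"x": -0.04,"y": -0.056,"z": 0.589,"turn": 0.003},{"hand": 0.4,"x": -0.04,"y": -0.056,"z": 0.589,"turn": 0.003},{"hand": 1,"x": -0.04,"y": -0.056,"z": 0.589,"turn": 0.003},{"hand": 1,"x": -0.04,"y": -0.056,"z": 0.589,"turn": 0.003},{"hand": 1,"x": -0.04,"y": -0.056,"z": 0.589,"turn": 0.003},{"hand": 1,"x": -0.04,"y": -0.056,"z": 0.589,"turn": 0.003}]}}

```text
t: 10.38
tcp_pos: [0.4731, -0.2784, 0.0167]
ee_rot: [[-0.071, 0.997, 0.001], [0.997, 0.071, -0.001], [-0.001, 0.001, -1.0]]
wrist_force: [0.4, 0.9, 6.2]
finger_gap: 0.0109
grasp_force: 59.0
```

{"name": "drive_tool", "arguments": {"steps": [{"hand": 1,"x": 0,"y": 0,"z": -0.1,"turn": 0},{"hand": 1,"x": 0,"y": 0,"z": -0.3,"turn": 0},{"hand": 1,"x": 0,"y": 0,"z": -0.55,"turn": 0},{"hand": 1,"x": 0,"y": 0,"z": -0.8,"turn": 0},{"hand": 1,"x": 0,"y": 0,"z": -1,"turn": 0},{"hand": 1,"x": 0,"y": 0,"z": -1,"turn": 0},{"hand": 1,"x": 0,"y": 0,"z": -1,"turn": 0}]}}

```text
t: 11.25
tcp_pos: [0.4718, -0.2777, 0.1154]
ee_rot: [[-0.071, 0.997, -0.001], [0.997, 0.071, 0.001], [0.001, -0.001, -1.0]]
wrist_force: [0.6, 0.0, -2.4]
finger_gap: 0.0108
grasp_force: 58.6
```

{"name": "drive_tool", "arguments": {"steps": [{"hand": 1,"x": 0,"y": 0,"z": -0.25,"turn": 0},{"hand": 1,"x": 0.25,"y": 0.1,"z": -0.5,"turn": 0},{"hand": 1,"x": 0.5,"y": 0.2,"z": -0.75,"turn": 0},{"hand": 1,"x": 0.75,"y": 0.3,"z": -0.9,"turn": 0},{"hand": 1,"x": 1,"y": 0.3,"z": -0.9,"turn": 0},{"hand": 1,"x": 1,"y": 0.3,"z": -0.9,"turn": 0}]}}

```text
t: 12.0
tcp_pos: [0.4942, -0.1743, 0.2048]
ee_rot: [[-0.073, 0.997, -0.003], [0.997, 0.073, 0.002], [0.002, -0.003, -1.0]]
wrist_force: [0.4, -0.9, -1.0]
finger_gap: 0.0109
grasp_force: 58.7
```

{"name": "drive_tool", "arguments": {"steps": [{"hand": 1,"x": 0.25,"y": 0.1,"z": 0,"turn": 0},{"hand": 1,"x": 0.5,"y": 0.2,"z": 0,"turn": 0},{"hand": 1,"x": 0.75,"y": 0.3,"z": 0,"turn": 0},{"hand": 1,"x": 1,"y": 0.4,"z": 0,"turn": 0},{"hand": 1,"x": 1,"y": 0.4,"z": 0,"turn": 0}]}}

```text
t: 12.62
tcp_pos: [0.5282, -0.073, 0.2049]
ee_rot: [[-0.073, 0.997, -0.002], [0.997, 0.073, 0.0], [0.0, -0.002, -1.0]]
wrist_force: [0.4, 0.0, -2.0]
finger_gap: 0.0112
grasp_force: 58.6
```

{"name": "drive_tool", "arguments": {"steps": [{"hand": 1,"x": 0.25,"y": 0.1,"z": 0,"turn": 0.03},{"hand": 1,"x": 0.5,"y": 0.2,"z": 0,"turn": 0.06},{"hand": 1,"x": 0.75,"y": 0.3,"z": 0,"turn": 0.1},{"hand": 1,"x": 1,"y": 0.4,"z": 0,"turn": 0.127},{"hand": 1,"x": 1,"y": 0.4,"z": 0,"turn": 0.127},{"hand": 1,"x": 1,"y": 0.4,"z": 0,"turn": 0.127}]}}

```text
t: 13.38
tcp_pos: [0.5605, 0.0275, 0.2054]
ee_rot: [[0.128, 0.992, -0.002], [0.992, -0.128, -0.001], [-0.001, -0.001, -1.0]]
wrist_force: [0.2, -1.6, -0.7]
finger_gap: 0.0112
grasp_force: 58.6
```

Run:
```python
from g import *
from cell import capture
s=read_state();print(s['t'],s['tcp_pos'],np.round(s['ee_rot'],3).tolist(),s['wrist_force'],s['finger_gap'],s['grasp_force'])
print(to(T(U,[[.008,0,.107]])[0]),np.degrees(U[2]))
```

```text
13.375 [0.56052937 0.02751802 0.20544153] [[0.128, 0.992, -0.002], [0.992, -0.128, -0.001], [-0.001, -0.001, -1.0]] [ 0.21159588 -1.60651972 -0.73262341] 0.011232396554572487 58.6237496137619
[ 0.661 -0.056  0.984] -7.419386477930111
```

{"name": "drive_tool", "arguments": {"steps": [{"hand": 1,"x": 0.3,"y": -0.02,"z": 0.1,"turn": 0},{"hand": 1,"x": 0.55,"y": -0.05,"z": 0.3,"turn": 0},{"hand": 1,"x": 0.661,"y": -0.056,"z": 0.5,"turn": 0},{"hand": 1,"x": 0.661,"y": -0.056,"z": 0.6,"turn": 0},{"hand": 1,"x": 0.661,"y": -0.056,"z": 0.6,"turn": 0},{"hand": 1,"x": 0.661,"y": -0.056,"z": 0.6,"turn": 0}]}}

```text
t: 14.12
tcp_pos: [0.5646, 0.0942, 0.1468]
ee_rot: [[0.129, 0.992, 0.001], [0.992, -0.129, -0.0], [-0.0, 0.001, -1.0]]
wrist_force: [-1.0, 0.6, -0.8]
finger_gap: 0.0107
grasp_force: 58.6
```

Run:
```python
from g import *
from cell import capture
s=read_state();print(s['t'],s['tcp_pos'],np.round(s['ee_rot'],3).tolist(),s['wrist_force'])
o=np.zeros((600,800,3),np.uint8)
for n,x,y,w,h,f,oy in(('scene',245,125,135,65,5,0),('top',120,135,140,60,4,330)):
    im=capture(n)['frame'];cv2.imwrite(f'pics/{n}2.png',im)
    im=np.clip(cv2.resize(im[y:y+h,x:x+w],None,fx=f,fy=f,interpolation=cv2.INTER_CUBIC)*1.5+15.,0,255)
    o[oy:oy+h*f,:w*f]=im
cv2.imwrite('pics/f1.png',o)
```

```text
14.125 [0.56455969 0.09418375 0.14677812] [[0.129, 0.992, 0.001], [0.992, -0.129, -0.0], [-0.0, 0.001, -1.0]] [-1.00003468  0.59804047 -0.80296294]
```

View pics/f1.png

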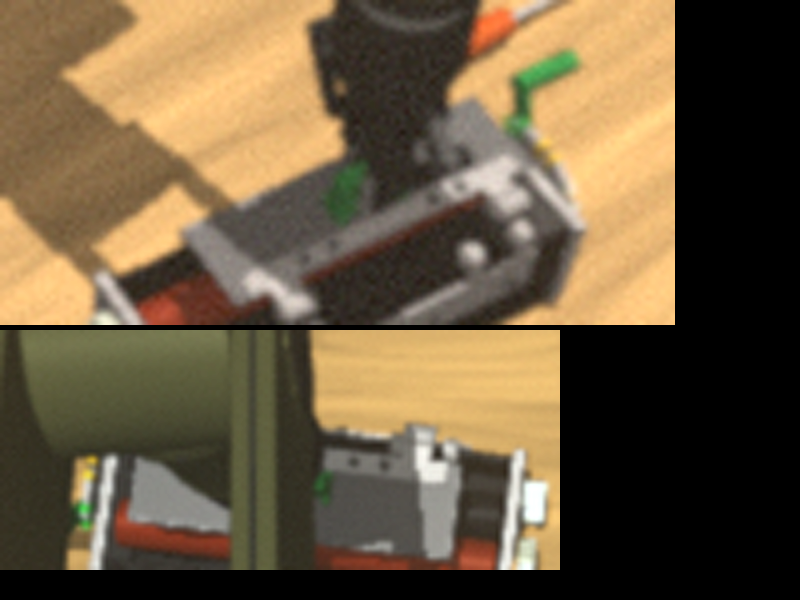

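```bash
cat >> g.py <<'E'
KN=np.array([[.042,.075,.008],[.042,-.075,.008]])
def held(dy=0,z0=.0167):  # flap knuckles from kinematics
    s=read_state();R=np.array(s['ee_rot']);p=np.array(s['tcp_pos'])
    q=[p[0],p[1],np.arctan2(R[1,1],R[0,1])]
    P=KN+[0,dy,p[2]-z0]
    return T(q,P),q
E
python3 - <<'E'
from g import *
k,q=held();print(k.round(4).tolist(),np.degrees(q[2]))
o=((proj('scene',k)-[245,125]+.5)*5-.5).round(1);print('scene held',o.tolist())
o=((proj('top',k)-[120,135]+.5)*4-.5).round(1);print('top held',o.tolist())
u=T(U,[[.05,y,.098] for y in(.093,.075,.057,-.057,-.075,-.093)])
print('unit',((proj('scene',u)-[245,125]+.5)*5-.5).round(1).tolist(),((proj('top',u)-[120,135]+.5)*4-.5).round(1).tolist())
print('goal',T(U,[[.05,.075,.098],[.05,-.075,.098]]).round(4).tolist())
E
```

```text
[[0.616, 0.1635, 0.1383], [0.5966, 0.0147, 0.1383]] -7.421312840328732
scene held [[509.9, 202.2], [297.3, 303.8]]
top held [[189.1, 75.3], [417.7, 103.4]]
unit [[518.6, 230.9], [494.7, 242.4], [470.6, 254.1], [313.1, 330.2], [287.5, 342.6], [261.7, 355.0]] [[177.2, 85.7], [203.5, 89.0], [229.9, 92.2], [396.9, 112.7], [423.2, 115.9], [449.5, 119.2]]
goal [[0.6147, 0.1626, 0.098], [0.5953, 0.0139, 0.098]]
```

{"name": "drive_tool", "arguments": {"steps": [{"hand": 1,"x": -0.01,"y": 0,"z": 0.05,"turn": 0},{"hand": 1,"x": -0.01,"y": 0,"z": 0.1,"turn": 0},{"hand": 1,"x": -0.01,"y": 0,"z": 0.15,"turn": 0},{"hand": 1,"x": -0.01,"y": 0,"z": 0.2,"turn": 0},{"hand": 1,"x": -0.01,"y": 0,"z": 0.2,"turn": 0},{"hand": 1,"x": -0.01,"y": 0,"z": 0.2,"turn": 0}]}}

```text
t: 14.98
tcp_pos: [0.5639, 0.0943, 0.1261]
ee_rot: [[0.128, 0.992, 0.0], [0.992, -0.128, 0.0], [0.0, 0.0, -1.0]]
wrist_force: [-0.3, 1.2, -1.4]
finger_gap: 0.0111
grasp_force: 58.6
```

```bash
cat > prof.py <<'E'
from g import *
from cell import capture
from scipy.ndimage import map_coordinates
def avg(n,k=6): return np.mean([cv2.cvtColor(capture(n)['frame'],cv2.COLOR_BGR2GRAY).astype(float) for _ in range(k)],0)
def line(im,n,P):  # sample world points
    p=proj(n,P);return map_coordinates(im,[p[:,1],p[:,0]],order=1)
E
python3 - <<'E'
from prof import *
k,q=held();print(k.round(4).tolist(),read_state()['wrist_force'])
I={n:avg(n) for n in('scene','top')};np.savez('pics/I3.npz',**I)
ys=np.arange(-.022,.0221,.002)
for n in I:
  for side,i in((1,0),(-1,1)):
    print(n,'flap',side)
    for dx in(0,.004,.008): print('  ',dx,line(I[n],n,T([k[i][0],k[i][1],q[2]],np.c_[0*ys+dx,ys,0*ys+k[i][2]+.002])).round().astype(int).tolist())
    ys2=np.arange(-.028,.0281,.002)
    u=T(U,[[.05,.075*side,.098]])[0]
    for dx in(-.004,0,.004): print('  unit',dx,line(I[n],n,T([u[0],u[1],U[2]],np.c_[0*ys2+dx,ys2,0*ys2+.098])).round().astype(int).tolist())
E
```

```text
[[0.6152, 0.1633, 0.1174], [0.596, 0.0145, 0.1174]] [-0.33887933  1.16196798 -1.40133383]
scene flap 1
   0 [28, 26, 29, 39, 51, 64, 79, 95, 110, 121, 125, 126, 125, 125, 123, 114, 98, 77, 54, 44, 40, 44, 48]
   0.004 [51, 40, 36, 45, 55, 67, 79, 91, 101, 108, 112, 112, 112, 112, 113, 107, 94, 76, 59, 48, 44, 45, 49]
   0.008 [66, 46, 35, 39, 47, 55, 63, 70, 78, 81, 84, 87, 91, 96, 101, 103, 96, 85, 67, 52, 49, 50, 51]
  unit -0.004 [27, 39, 55, 75, 90, 105, 112, 115, 98, 81, 57, 41, 39, 44, 52, 61, 71, 79, 87, 91, 93, 95, 97, 101, 102, 103, 97, 84, 68]
  unit 0 [38, 52, 68, 82, 98, 113, 122, 121, 106, 83, 59, 37, 32, 33, 38, 43, 49, 54, 58, 64, 70, 76, 83, 93, 101, 104, 104, 86, 67]
  unit 0.004 [41, 52, 65, 78, 91, 100, 108, 99, 85, 62, 41, 27, 22, 23, 24, 26, 30, 34, 42, 52, 63, 74, 85, 95, 100, 102, 92, 75, 58]
scene flap -1
   0 [29, 26, 27, 35, 47, 64, 83, 103, 116, 124, 126, 127, 122, 111, 97, 77, 57, 41, 29, 25, 21, 19, 19]
   0.004 [64, 50, 41, 41, 51, 66, 83, 96, 107, 109, 111, 112, 109, 102, 89, 75, 60, 47, 35, 28, 23, 20, 19]
   0.008 [96, 70, 49, 38, 45, 56, 66, 73, 75, 
[... 1219 characters left out ...]
120, 110, 91, 74, 66, 61, 59, 61, 63, 67, 74, 93, 110]
   0.004 [101, 103, 107, 108, 104, 92, 88, 93, 96, 98, 99, 98, 92, 80, 74, 77, 90, 91, 90, 90, 93, 102, 109]
   0.008 [107, 108, 108, 108, 106, 101, 97, 99, 100, 100, 101, 102, 103, 103, 102, 104, 105, 106, 106, 106, 105, 105, 106]
  unit -0.004 [31, 39, 62, 91, 106, 108, 99, 69, 51, 53, 90, 113, 124, 126, 118, 97, 75, 64, 62, 57, 53, 57, 60, 59, 56, 45, 33, 24, 20]
  unit 0 [49, 49, 71, 99, 122, 133, 127, 100, 68, 66, 94, 113, 119, 119, 115, 102, 79, 67, 62, 59, 54, 59, 63, 64, 62, 55, 50, 49, 51]
  unit 0.004 [96, 91, 92, 98, 107, 112, 114, 106, 87, 84, 96, 112, 118, 121, 121, 116, 97, 80, 68, 63, 59, 60, 62, 64, 69, 82, 100, 116, 119]
```

Run:
```python
from prof import *
I=dict(np.load('pics/I3.npz'));k,q=held()
xs=np.arange(-.014,.0181,.002)
print((xs*1e3).round().astype(int).tolist())
def pr(n,c,yaw,z,offs):
    return np.mean([line(I[n],n,T([c[0],c[1],yaw],np.c_[xs,0*xs+o,0*xs+z])) for o in offs],0).round().astype(int).tolist()
for n in('scene','top'):
    for i,s in((0,1),(1,-1)):
        print(n,s,'flap',pr(n,k[i],q[2],k[i][2],np.arange(-.003,.0031,.001)))
        for y in(-.018,.018):
            u=T(U,[[.05,.075*s+y,.098]])[0];o=.0015 if n=='scene' else 0
            print(n,s,'unit',y,pr(n,u,U[2],.098,o+np.arange(-.003,.0031,.001)))
```

```text
[-14, -12, -10, -8, -6, -4, -2, 0, 2, 4, 6, 8, 10, 12, 14, 16, 18]
scene 1 flap [136, 133, 129, 124, 122, 123, 125, 123, 116, 106, 92, 79, 71, 68, 66, 64, 61]
scene 1 unit -0.018 [21, 29, 45, 66, 90, 108, 116, 116, 110, 101, 88, 73, 57, 48, 51, 57, 61]
scene 1 unit 0.018 [119, 122, 120, 115, 108, 101, 98, 97, 99, 97, 88, 75, 61, 53, 49, 46, 41]
scene -1 flap [107, 110, 113, 114, 117, 123, 125, 123, 116, 105, 89, 72, 54, 44, 41, 41, 42]
scene -1 unit -0.018 [20, 26, 39, 60, 86, 106, 118, 120, 115, 106, 92, 75, 59, 50, 47, 50, 55]
scene -1 unit 0.018 [65, 70, 71, 70, 70, 69, 68, 67, 67, 66, 62, 57, 50, 46, 49, 57, 65]
top 1 flap [36, 37, 38, 40, 41, 42, 43, 44, 44, 45, 46, 47, 48, 48, 49, 49, 50]
top 1 unit -0.018 [30, 32, 33, 35, 36, 37, 38, 39, 40, 41, 42, 43, 44, 45, 46, 47, 48]
top 1 unit 0.018 [36, 37, 38, 39, 40, 41, 42, 43, 44, 45, 45, 46, 47, 48, 48, 49, 50]
top -1 flap [102, 104, 103, 95, 91, 94, 104, 108, 104, 97, 93, 100, 105, 108, 112, 115, 117]
top -1 unit -0.018 [89, 56, 38, 58, 81, 102, 118, 125, 122, 111, 103, 103, 107, 108, 107, 106, 107]
top -1 unit 0.018 [58, 38, 32, 37, 50, 58, 61, 62, 62, 66, 75, 90, 102, 106, 107, 109, 113]
```

Flap and unit profiles agree within about 1 mm in both cameras, so I descend straight down, slowly.

{"name": "drive_tool", "arguments": {"steps": [{"hand": 1,"x": 0,"y": 0,"z": 0.015,"turn": 0},{"hand": 1,"x": 0,"y": 0,"z": 0.03,"turn": 0},{"hand": 1,"x": 0,"y": 0,"z": 0.04,"turn": 0},{"hand": 1,"x": 0,"y": 0,"z": 0.05,"turn": 0},{"hand": 1,"x": 0,"y": 0,"z": 0.06,"turn": 0},{"hand": 1,"x": 0,"y": 0,"z": 0.07,"turn": 0},{"hand": 1,"x": 0,"y": 0,"z": 0.08,"turn": 0},{"hand": 1,"x": 0,"y": 0,"z": 0.08,"turn": 0}]}}

```text
t: 16.58
tcp_pos: [0.5638, 0.0942, 0.118]
ee_rot: [[0.128, 0.992, -0.0], [0.992, -0.128, 0.0], [-0.0, -0.0, -1.0]]
wrist_force: [0.2, -0.3, -1.0]
finger_gap: 0.0109
grasp_force: 58.6
```

{"name": "drive_tool", "arguments": {"steps": [{"hand": 1,"x": 0,"y": 0,"z": 0.01,"turn": 0},{"hand": 1,"x": 0,"y": 0,"z": 0.02,"turn": 0},{"hand": 1,"x": 0,"y": 0,"z": 0.02,"turn": 0}]}}

```text
t: 16.95
tcp_pos: [0.5637, 0.0942, 0.116]
ee_rot: [[0.128, 0.992, -0.0], [0.992, -0.128, -0.0], [-0.0, -0.0, -1.0]]
wrist_force: [-0.2, -0.2, -1.8]
finger_gap: 0.0107
grasp_force: 58.6
```

Run:
```python
from g import *
F=[read_state()['wrist_force'] for _ in range(3)];print(F);k,q=held();print(k.round(4).tolist())
```

```text
[array([-0.20336275, -0.19768845, -1.84784233]), array([-0.20336275, -0.19768845, -1.84784233]), array([-0.20336275, -0.19768845, -1.84784233])]
[[0.615, 0.1632, 0.1073], [0.5958, 0.0144, 0.1073]]
```

Already past the contact height with no extra force, so the knuckles are in the gaps.

{"name": "drive_tool", "arguments": {"steps": [{"hand": 1,"x": 0,"y": 0,"z": 0.01,"turn": 0},{"hand": 1,"x": 0,"y": 0,"z": 0.02,"turn": 0},{"hand": 1,"x": 0,"y": 0,"z": 0.03,"turn": 0},{"hand": 1,"x": 0,"y": 0,"z": 0.04,"turn": 0},{"hand": 1,"x": 0,"y": 0,"z": 0.05,"turn": 0},{"hand": 1,"x": 0,"y": 0,"z": 0.06,"turn": 0},{"hand": 1,"x": 0,"y": 0,"z": 0.07,"turn": 0},{"hand": 1,"x": 0,"y": 0,"z": 0.08,"turn": 0},{"hand": 1,"x": 0,"y": 0,"z": 0.09,"turn": 0},{"hand": 1,"x": 0,"y": 0,"z": 0.093,"turn": 0},{"hand": 1,"x": 0,"y": 0,"z": 0.093,"turn": 0}]}}

```text
t: 18.32
tcp_pos: [0.5638, 0.0942, 0.1068]
ee_rot: [[0.128, 0.992, -0.0], [0.992, -0.128, -0.0], [-0.0, -0.0, -1.0]]
wrist_force: [-0.4, 0.7, -1.9]
finger_gap: 0.011
grasp_force: 58.6
```

Run:
```python
from prof import *
s=read_state();print(s['t'],s['wrist_force'],s['wrist_torque']);k,q=held();print(k.round(4).tolist())
I={n:avg(n) for n in('scene','top')};np.savez('pics/I4.npz',**I)
xs=np.arange(-.014,.0181,.002)
print((xs*1e3).round().astype(int).tolist())
for n in I:
    for sd in(1,-1):
        for y in(-.019,-.017,-.013,-.011,-.007,-.004,0,.004,.007,.011,.013,.017,.019):
            u=T(U,[[.05,.075*sd+y+(.001 if n=='scene' else 0),.098]])[0]
            print(n,sd,'%4d'%(y*1e3),line(I[n],n,T([u[0],u[1],U[2]],np.c_[xs,0*xs,0*xs+.098])).round().astype(int).tolist())
        if n=='top' and sd==1: pass
o=np.zeros((600,800,3),np.uint8)
def put(n,cx,cy,w,h,f,ox,oy):
    im=cv2.resize(I[n][cy-h//2:cy+h//2,cx-w//2:cx+w//2],None,fx=f,fy=f,interpolation=cv2.INTER_CUBIC)*1.8+10
    o[oy:oy+im.shape[0],ox:ox+im.shape[1]]=np.clip(im,0,255)[...,None]
def c(n,sd): return proj(n,T(U,[[.05,.075*sd,.098]]))[0].round().astype(int)
put('scene',*c('scene',1),40,30,10,0,0);put('scene',*c('scene',-1),40,30,10,400,0);put('top',*c('top',-1),40,30,10,0,300)
put('scene',*((c('scene',1)+c('scene',-1))//2),78,58,5,405,305)
cv2.imwrite('pics/f2.png',o)
```

```text
18.325 [-0.41587605  0.68860616 -1.90209803] [-0.01831431  0.05430753 -0.01342994]
[[0.6151, 0.1632, 0.0981], [0.5958, 0.0144, 0.0981]]
[-14, -12, -10, -8, -6, -4, -2, 0, 2, 4, 6, 8, 10, 12, 14, 16, 18]
scene 1  -19 [58, 45, 45, 65, 89, 104, 114, 112, 109, 100, 91, 77, 63, 55, 57, 61, 65]
scene 1  -17 [58, 47, 50, 69, 94, 110, 120, 122, 116, 110, 93, 78, 63, 50, 52, 61, 64]
scene 1  -13 [72, 54, 60, 71, 88, 105, 116, 116, 110, 99, 86, 68, 52, 46, 49, 58, 65]
scene 1  -11 [83, 71, 65, 76, 84, 99, 108, 107, 103, 92, 79, 65, 50, 42, 49, 59, 64]
scene 1   -7 [109, 106, 100, 95, 100, 104, 109, 108, 104, 97, 85, 68, 53, 46, 48, 59, 66]
scene 1   -4 [129, 126, 123, 118, 117, 121, 123, 120, 116, 104, 90, 72, 53, 45, 51, 59, 63]
scene 1    0 [138, 136, 133, 130, 128, 128, 127, 124, 117, 107, 92, 73, 56, 46, 47, 55, 60]
scene 1    4 [136, 135, 133, 129, 125, 126, 128, 125, 119, 108, 95, 76, 58, 50, 52, 56, 58]
scene 1    7 [131, 125, 122, 120, 118, 122, 123, 122, 116, 106, 90, 75, 62, 54, 55, 57, 57]
scene 1   11 [103, 90, 81, 85, 94, 102, 110, 108, 106, 96, 83, 72, 63, 59, 60, 62, 59]
scene 1
[... 2879 characters left out ...]
op -1   -4 [142, 144, 141, 132, 117, 120, 125, 126, 114, 100, 95, 97, 105, 106, 106, 105, 110]
top -1    0 [86, 88, 87, 86, 90, 105, 119, 121, 113, 99, 95, 97, 105, 106, 106, 107, 112]
top -1    4 [69, 69, 68, 65, 66, 71, 78, 79, 78, 75, 83, 95, 105, 107, 106, 107, 111]
top -1    7 [64, 62, 59, 59, 58, 58, 60, 61, 61, 64, 79, 95, 105, 108, 106, 107, 110]
top -1   11 [37, 31, 31, 34, 40, 44, 47, 49, 53, 62, 79, 99, 106, 108, 106, 108, 111]
top -1   13 [29, 24, 27, 35, 44, 49, 51, 51, 52, 59, 73, 95, 105, 107, 106, 109, 112]
top -1   17 [29, 22, 28, 39, 54, 60, 64, 64, 61, 62, 72, 89, 101, 105, 107, 109, 112]
top -1   19 [30, 21, 27, 38, 51, 58, 61, 63, 63, 66, 75, 89, 101, 105, 107, 109, 112]
```

View pics/f2.png

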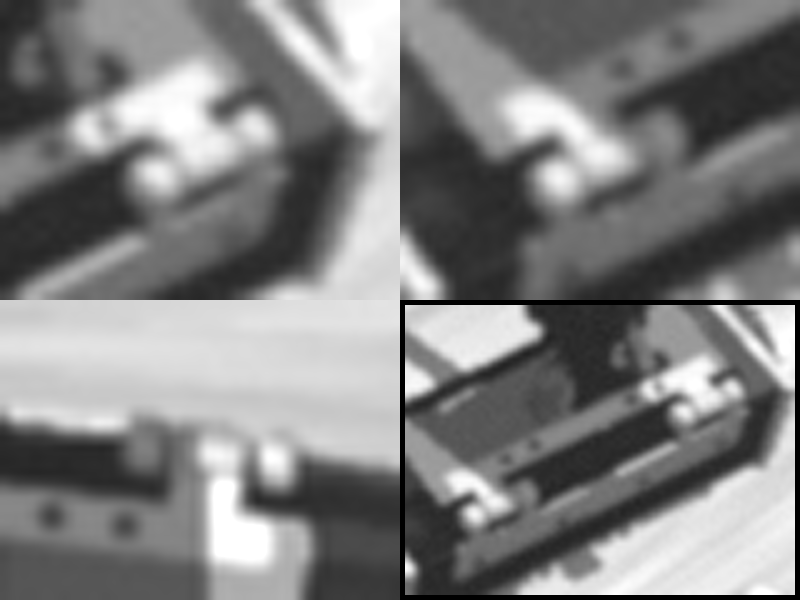

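The knuckles sit collinear in both gaps: left pair crop (155,180) / flap (205,150) / (255,130), right pair (555,180) / flap (610,160) / (665,140). The wrist carries only the flap's weight. The edge profiles put the flap about 0.8 mm too far forward, so I make one small correction.

{"name": "drive_tool", "arguments": {"steps": [{"hand": 1,"x": 0,"y": 0.004,"z": 0,"turn": 0},{"hand": 1,"x": 0,"y": 0.008,"z": 0,"turn": 0},{"hand": 1,"x": 0,"y": 0.008,"z": 0,"turn": 0},{"hand": 1,"x": 0,"y": 0.008,"z": 0,"turn": 0},{"hand": 1,"x": 0,"y": 0.008,"z": 0,"turn": 0}]}}

```text
t: 19.55
tcp_pos: [0.5646, 0.0941, 0.1068]
ee_rot: [[0.128, 0.992, 0.0], [0.992, -0.128, 0.0], [0.0, 0.0, -1.0]]
wrist_force: [0.6, 0.7, -0.5]
finger_gap: 0.0108
grasp_force: 58.6
```

Run:
```python
from prof import *
s=read_state();print(s['t'],s['wrist_force']);k,q=held();print(k.round(4).tolist())
I={n:avg(n,4) for n in('scene','top')}
xs=np.arange(-.004,.0121,.002)
for n,sd in(('scene',1),('scene',-1),('top',-1)):
    for y in(-.018,-.003,0,.003,.018):
        u=T(U,[[.05,.075*sd+y+(.001 if n=='scene' else 0),.098]])[0]
        print(n,sd,y,line(I[n],n,T([u[0],u[1],U[2]],np.c_[xs,0*xs,0*xs+.098])).round().astype(int).tolist())
h=cv2.cvtColor(capture('scene')['frame'],cv2.COLOR_BGR2HSV)[125:160,340:365];m=cv2.inRange(h,(50,90,30),(85,255,255))
st=cv2.connectedComponentsWithStats(m);print(st[3][1:]+[340,125],st[2][1:,4])
```

```text
19.55 [ 0.63926149  0.67313879 -0.49899643]
[[0.6159, 0.1631, 0.0981], [0.5967, 0.0143, 0.0981]]
scene 1 -0.018 [108, 117, 120, 112, 105, 94, 79, 64, 53]
scene 1 -0.003 [117, 120, 121, 116, 108, 97, 81, 63, 50]
scene 1 0 [121, 124, 127, 121, 112, 99, 82, 65, 53]
scene 1 0.003 [121, 125, 125, 123, 112, 101, 84, 66, 55]
scene 1 0.018 [106, 117, 116, 116, 104, 94, 78, 61, 55]
scene -1 -0.018 [108, 124, 124, 120, 112, 99, 81, 63, 54]
scene -1 -0.003 [124, 128, 126, 121, 111, 97, 77, 55, 41]
scene -1 0 [121, 126, 129, 122, 114, 97, 81, 59, 40]
scene -1 0.003 [107, 119, 119, 117, 107, 94, 76, 60, 47]
scene -1 0.018 [56, 66, 66, 68, 67, 64, 59, 51, 47]
top -1 -0.018 [108, 125, 132, 127, 112, 102, 101, 106, 108]
top -1 -0.003 [116, 122, 126, 122, 107, 96, 92, 103, 106]
top -1 0 [102, 117, 124, 121, 106, 95, 94, 104, 106]
top -1 0.003 [76, 87, 94, 95, 89, 90, 97, 106, 107]
top -1 0.018 [59, 63, 64, 62, 64, 73, 89, 101, 105]
[[352.11538462 141.46153846]] [52]
```

The flap and unit profiles now coincide in both cameras and the lever has not moved. Handing in.

```bash
python3 -c "
from cell import *
print(sign_off())"
```

```text
the job is handed in; nothing more can be done
None
```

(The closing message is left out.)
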